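# Unhook the bin of bushes and hold it out level for the stock count

### The arm

A 6-joint arm with a two-finger parallel gripper is mounted at the origin on the work surface. World frame = base frame: x ahead of the robot, y to its left, z up, the work surface at z = 0. Lengths are in m, angles in rad, forces in N, time in s.
With the tool pointing down it reaches from about 0.325 to 0.85 m from the base axis. Payload 4.4 kg.
Tool frame: the origin (TCP) lies at the very end of the fingers, on their centre line; the grasp point (between the pads) lies 19 mm behind it; z points along the fingers, y is the direction in which the jaws open and shut (so a half turn about z gives the same grasp; the last joint's range is limited). The gripper opens to 94 mm and grips with 3 to 60 N. Pads are 16 mm wide; open, the fingers measure 119 mm over their backs; the gripper's body (75 mm by 177 mm) begins 78 mm behind the grasp point.
Start: joints at [-1.315, 0.207, 1.542, -0, 1.393, -0.15], TCP at [0.227, -0.528, 0.205] pointing down, gripper open.
Joint ranges: [-2.73, 2.73], [-0.86, 2.22], [0.23, 2.46], [-1.11, 4.25], [0.08, 2.63], [-2.82, 2.82]. Speed limits (rad/s): [2.79, 2.79, 3.14, 3.14, 3.14, 3.14].

### API

Orientations are given as a unit quaternion [x, y, z, w].
In Python, from station import telemetry, imaging, arm gives the robot as it stands.
- The arm moves only by the tool drive_tool, never from a script. Its argument "motion" is a list of rows, each a list of 2 entries, a list of its own where there are three numbers: the shift along the tool's x, y, z in cm, then the turn, a rotation vector about the tool's x, y, z in degrees. In form: [[[x, y, z], [rx, ry, rz]], ...]. A call has 1 to 12 rows; each row shifts and turns the commanded pose from where the row before left it, along the tool's axes as they then stand; what a row does not reach is not made up. A row lasts 1/10 s, in which the tool goes at most 50 mm and 8.59 degrees, less where a joint would pass 70% of its speed; a pose out of reach is approached as far as the arm can. A call is refused whole if a number of a shift passes 5 or a number of a turn 8.59, either way. A call with a gripper value outside its range is refused whole. "claw" is the opening, from 0 (shut) to 1 (fully open), set as the call begins (left out, the last holds). The fingers move at their own pace and stop on an object; the grip force is fixed at half the most. Time passes only in rows, so rows that do not move let the fingers close. It gives the time, the measured TCP pose, the force and the opening at its end, in the units of the state.
- telemetry.read_state(): the state, without advancing time (a new reading comes with each control period).
- imaging.capture(name): name is "scene" or "top" or "wrist"; returns a dict with "frame" (400x640x3 uint8, blue, green, red), "fx", "fy", "cx", "cy" (pixels), "R" (3x3) and "t" (3): a world point X has camera coordinates R X + t; the wrist camera has in their place "mount" (4x4, takes a point from camera to tool coordinates, whose origin is the TCP and whose axes are the flange's). Camera axes: x right, y down, z forward; pixel columns grow to the right and rows downward; lengths in m; the calibration is good to about 2 mm. A picture is of the moment at which its call begins: read the wrist's pose just before it. There is no depth.
- arm.sign_off(): hands the job in, once; it reports no verdict.
The state is a dict: "clock": time; "q": joint angles; "joint_vel": joint speeds; "joint_torque": joint torques, N m; "tcp_pos": TCP position; "ee_rot": TCP orientation; "contact_force": force on the tool from outside, world axes, zero at the start; "wrist_torque": the same for the moment, N m; "width": opening from 0.0 (shut) to 1.0 (fully open).
Only numpy, scipy, OpenCV 4.12 (cv2) and the standard library are available. Lean on these libraries where they do the work, as an engineer would, in place of code of your own. Each camera call takes 0.05 s, during which the arm holds its last target. There are 200 camera calls.

### The job

Three stock bins hang by their back lips on the bench-top rail. Lift the narrow one, with the four bronze bushes in it, up and off the rail, bring it out towards you until there are at least 5 cm between it and the rail, and finish while still holding it there for the stock count: no lower than it hung, level and still, carried by the gripper alone. Keep it upright all the way so that no bush is lost, and do not disturb the other two bins or the things on the bench.

Things in the scene. Friction and masses are not known exactly. Their poses are not given: they have to be found in the camera images.
- bin_mid (a point): Centre of the narrow hanging plastic bin: open top, 110 mm long (x), 66 wide (y), 60 high, walls 3. x to its back (the rail), z up. Rim 30 mm above this point, underside 30 below. Flat parallel side walls, full height from x = -15 to +55 mm, sloping down ahead of that to the 31 mm high front. Hangs level, square to the rack, at any of 3 places; 40 mm or more to the next bin. Balances near this point.
- bin_lip (a point): Point in the narrow bin's hanging lip, 60 mm behind and 27 mm above its centre, on the rail's top edge. The lip runs along the top of the back wall, goes back over the rail and 11 mm down behind it, ending 11 mm behind the back wall. No catch: the bin comes off when raised more than 11 mm.
- stockbin: The same narrow bin; origin at the centre of its underside, 30 mm under its centre, same axes. About 100 g plus its bushes (each 70 to 140% of what is said).
- bush1_mid (a point): Centre of bronze bush 1 of 4: short tube 24 mm across, 14 mm bore, 16 mm high, about 42 g, loose, standing on the narrow bin's floor.
- bush2_mid (a point): Centre of bronze bush 2 of 4: short tube 24 mm across, 14 mm bore, 16 mm high, about 42 g, loose, standing on the narrow bin's floor.
- bush3_mid (a point): Centre of bronze bush 3 of 4: short tube 24 mm across, 14 mm bore, 16 mm high, about 42 g, loose, standing on the narrow bin's floor.
- bush4_mid (a point): Centre of bronze bush 4 of 4: short tube 24 mm across, 14 mm bore, 16 mm high, about 42 g, loose, standing on the narrow bin's floor.
- rack: Fixed bench-top bin rail at varying place and yaw. Origin on the bench under the middle of the hanging rail's front; x away from the robot (bins hang at -x), y along the rail. Rail: bar 500 mm long, 5 thick (x 0 to +5), top edge 200 mm up; back-stop bar below it, front at x = -3 mm. Uprights at y +-235 mm, 223 high, feet 220 long. The hung narrow bin's centre is at x = -58 mm, 173 mm up.
- widebin_a_mid (a point): Centre of a wide hanging bin (130 long x 100 wide x 70 mm high) holding hex bolts; hangs the same way on the same rail. Leave alone.
- widebin_b_mid (a point): Centre of the other wide hanging bin (130 x 100 x 70 mm) holding small cartons. Leave alone.
- carton_a_mid (a point): Centre of a cardboard carton 100 x 150 x 75 mm high on the bench under the hanging bins. Leave alone.
- carton_b_mid (a point): Centre of a cardboard carton 60 x 90 x 50 mm high on the bench in front of the rack. Leave alone.
- propeller_mid (a point): Centre of a three-bladed outboard propeller, about 190 mm across, 68 mm high, standing on its hub on the right of the bench. Leave alone.
- tape_mid (a point): Centre of a roll of packing tape lying flat, 104 mm across, 48 mm high, on the left of the bench. Leave alone.
- scanner_mid (a point): Middle of a hand-held barcode scanner lying on its side, 155 x 85 x 35 mm high, on the left of the bench. Leave alone.

How it is judged:
On the way:
1. the narrow bin is lifted up in the gripper until its lip is about clear of the rail (height (world z) of bin_mid above 0.183 m and contact force between stockbin and the fingers above 1 N), for 0.2 s.
At the end, for the whole second after the job is handed in: The narrow bin is in the gripper's fingers, its lip at least 40 mm in front of the rail, its centre no lower than 163 mm above the bench (10 mm under where it hung), within 7 degrees of level, still, touching none of the rack, the other bins and the bench things, with all four bushes in it (x of bin_mid in the frame of rack below -0.106 m and height (world z) of bin_mid above 0.163 m and angle between bin_mid's own z axis and vertical below 0.12 rad and linear speed of stockbin below 0.02 m/s and angular speed of stockbin below 0.15 rad/s and contact force between stockbin and the fingers above 1 N and contact force between stockbin and rack below 0.05 N and contact force between stockbin and widebin_a below 0.05 N and contact force between stockbin and widebin_b below 0.05 N and contact force between stockbin and carton_a below 0.05 N and contact force between stockbin and carton_b below 0.05 N and contact force between stockbin and propeller below 0.05 N and contact force between stockbin and tape below 0.05 N and contact force between stockbin and scanner below 0.05 N and distance between each of bush1_mid, bush2_mid, bush3_mid, bush4_mid and bin_mid below 0.06 m); the arm keeps its last pose, push and grip.
It fails at once if the narrow bin is tipped by more than 20 degrees (angle between bin_mid's own z axis and vertical above 0.35 rad).
It fails at once if a bush is lost out of the bin (distance between any of bush1_mid, bush2_mid, bush3_mid, bush4_mid and bin_mid above 0.075 m).
It fails at once if another bin on the rail is moved by more than 2 cm (distance of any of widebin_a_mid, widebin_b_mid from where it was at the start of the episode above 0.02 m).
It fails at once if a carton, the propeller, the tape or the scanner on the bench is moved by more than 2 cm (distance of any of carton_a_mid, carton_b_mid, propeller_mid, tape_mid, scanner_mid from where it was at the start of the episode above 0.02 m).
It also fails if it takes over 32 s, if anything falls off the work surface, if the arm or the gripper's body presses on something with over 40 N, if the wrist force passes 120 N, or if a joint passes its speed limit or range.

## Working session

There is one attempt and no reset: what is moved stays moved. The work goes in short steps, Python scripts to look and compute and a tool call to move; the robot and the scene stay as the last step left them, time stands still between calls to the robot, and variables do not carry over. Pictures are saved under pics/ and viewed, about 8 in all and at most 12, crops included, and the job is handed in when it is done.

Besides the shell and the picture viewer there is one more tool, called after "Emit:" in YAML: its name, and indented under it one key for each argument. drive_tool: Moves the arm, as the interface text tells. Its arguments: {"type":"object","properties":{"motion":{"type":"array","items":{"type":"array"}},"claw":{"type":"number"}},"required":["motion"]}

```bash
mkdir -p pics; cat > h.py <<'E'
import numpy as np, cv2, json
from station import telemetry, imaging, arm
def snap(n,f):
    s=telemetry.read_state(); c=imaging.capture(n); cv2.imwrite('pics/'+f,c['frame'])
    json.dump({k:(np.array(v).tolist()) for k,v in c.items() if k!='frame'},open('pics/'+f+'.json','w'))
    return s,c
E
python3 - <<'E'
from h import *
for n in('scene','top'):
    s,c=snap(n,n+'1.png'); print({k:np.round(v,3).tolist() for k,v in c.items() if k!='frame'})
print(s)
E
```

```text
{'fx': 456.909, 'fy': 456.909, 'cx': 317.696, 'cy': 201.701, 'R': [[0.314, 0.949, -0.004], [0.669, -0.224, -0.708], [-0.673, 0.22, -0.706]], 't': [-0.181, -0.227, 1.739]}
{'fx': 365.734, 'fy': 365.734, 'cx': 319.377, 'cy': 203.945, 'R': [[-0.008, -1.0, 0.002], [-0.986, 0.008, -0.167], [0.167, -0.003, -0.986]], 't': [0.028, 0.546, 1.405]}
{'clock': 0.05, 'q': array([-1.31546975e+00,  2.07383619e-01,  1.54291343e+00,  8.44102722e-07,
        1.39348216e+00, -1.50498353e-01]), 'joint_vel': array([ 0.00034629, -0.00114915, -0.00095097, -0.00078679, -0.00041753,
        0.00160458]), 'joint_torque': array([ 5.39273915e-04, -3.72158790e+01, -2.82562315e+01,  7.01634726e-02,
        3.11344815e-02, -5.53148311e-05]), 'tcp_pos': array([ 0.22678729, -0.52753412,  0.20433068]), 'ee_rot': array([ 9.79483234e-01,  2.01522699e-01, -5.68621108e-05, -1.09179706e-03]), 'contact_force': array([-0.33444454,  0.1805294 , -0.23984439]), 'wrist_torque': array([0.02184566, 0.00961435, 0.00696547]), 'width': 1.0021235508448716}
```

View pics/scene1.png

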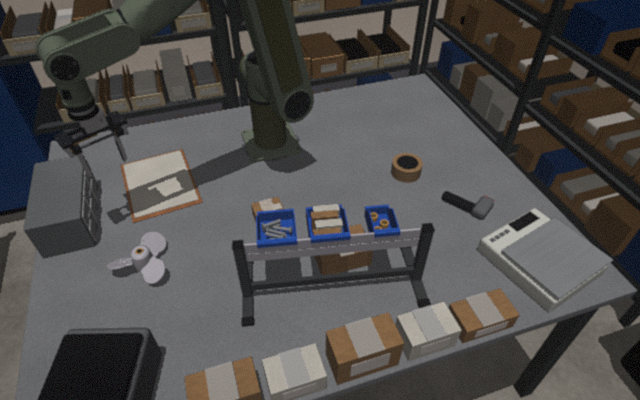

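View pics/top1.png

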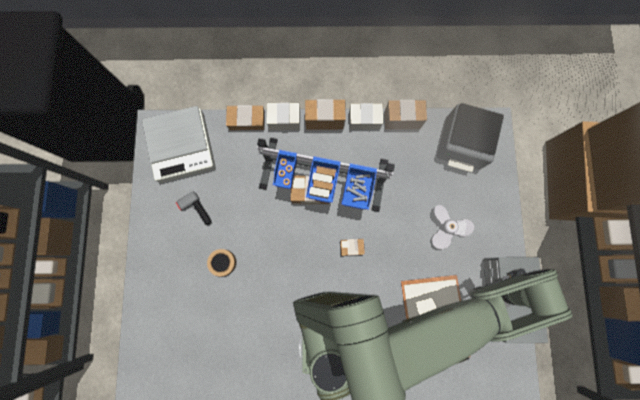

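The scene view shows the narrow bin at about (381,220), the left of the three. In the top view it is at about (285,173), with the rail running from (268,150) to (385,168).

```bash
python3 - <<'E'
from h import *
a=cv2.imread('pics/top1.png')[135:220,250:400]; b=cv2.imread('pics/scene1.png')[195:275,340:440]
a=cv2.resize(a,None,fx=5,fy=5,interpolation=cv2.INTER_CUBIC); cv2.imwrite('pics/ca.png',a)
b=cv2.resize(b,None,fx=7,fy=7,interpolation=cv2.INTER_CUBIC); cv2.imwrite('pics/cb.png',b)
E
```

```text
(no output)
```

View pics/ca.png

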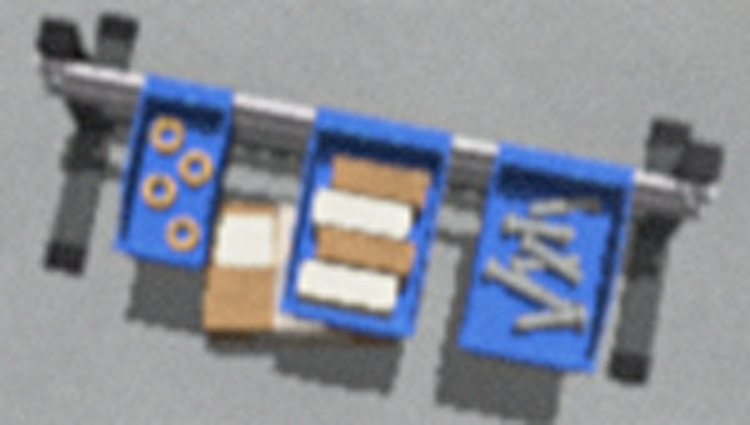

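View pics/cb.png

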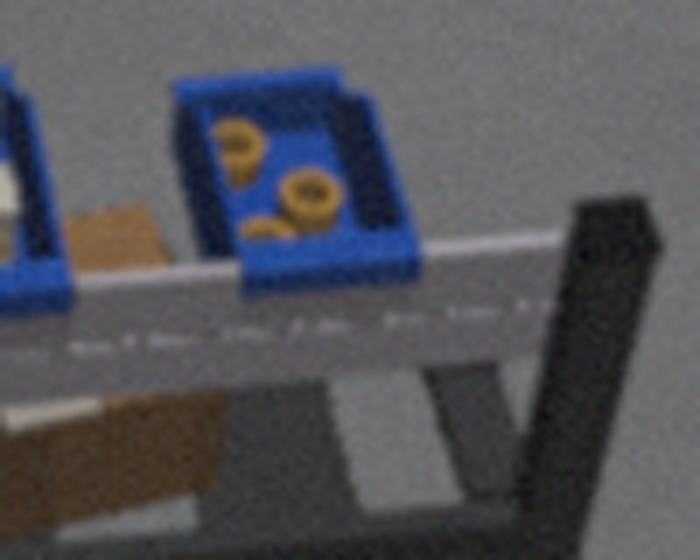

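The crops show the lip's far edge from (148,75) to (235,92) in the top crop and from (245,265) to (420,245) in the scene crop. The bin's front is at (115,248)–(195,265) in the top crop. All four bushes stand on the floor of the bin.

```bash
cat >> h.py <<'E'
def ray(c,uv,z):
    R=np.array(c['R']);t=np.array(c['t']);o=-R.T@t
    d=R.T@np.array([(uv[0]-c['cx'])/c['fx'],(uv[1]-c['cy'])/c['fy'],1]); return o+d*(z-o[2])/d[2]
E
python3 - <<'E'
from h import *
T=json.load(open('pics/top1.png.json'));S=json.load(open('pics/scene1.png.json'))
f=lambda u,s,o:((u[0]+.5)/s-.5+o[0],(u[1]+.5)/s-.5+o[1])
L=np.array([ray(T,f(u,5,(250,135)),.203) for u in[(148,75),(235,92),(316,107),(452,133),(500,143),(635,172)]]);print(L.round(4))
p=np.polyfit(L[:,1],L[:,0],1);yaw=np.arctan(-p[0]);print('yaw',yaw,np.degrees(yaw))
ex=np.array([np.cos(yaw),np.sin(yaw),0])
F=np.array([ray(T,f(u,5,(250,135)),.174) for u in[(115,248),(195,265)]]);print(F.round(4))
B=np.array([ray(S,f(u,7,(340,195)),.203) for u in[(245,265),(420,245)]]);print(B.round(4))
B2=np.array([ray(S,f(u,7,(340,195)),.203) for u in[(175,85),(338,70)]]);print(B2.round(4))
for n,c in(('toplip',L[:2].mean(0)-.066*ex),('topfront',F.mean(0)+.055*ex),('scenelip',B.mean(0)-.066*ex)):print(n,c.round(4))
E
```

```text
[[ 0.72    0.168   0.203 ]
 [ 0.7067  0.105   0.203 ]
 [ 0.695   0.0465  0.203 ]
 [ 0.6748 -0.0513  0.203 ]
 [ 0.6671 -0.0857  0.203 ]
 [ 0.6448 -0.1822  0.203 ]]
yaw -0.2096784457295848 -12.013689995168088
[[0.5985 0.1939 0.174 ]
 [0.5854 0.1356 0.174 ]]
[[0.7054 0.1085 0.203 ]
 [0.7165 0.172  0.203 ]]
[[0.6138 0.1193 0.203 ]
 [0.6261 0.181  0.203 ]]
toplip [0.6488 0.1503 0.203 ]
topfront [0.6457 0.1533 0.174 ]
scenelip [0.6464 0.154  0.203 ]
```

Emit:
drive_tool:
  motion:
    - [[0,0,-1],[0,0,7.05]]
    - [[0,0,-2],[0,0,7.05]]
    - [[0,0,-2.5],[0,0,7.05]]
    - [[0,0,-2.5],[0,0,7.05]]
    - [[0,0,-2],[0,0,7.05]]
    - [[0.5,-1.5,0],[0,0,0]]
    - [[1,-2.8,0],[0,0,0]]
    - [[1.2,-3.3,0],[0,0,0]]
    - [[1.2,-3.3,0],[0,0,0]]
    - [[1.2,-3.3,0],[0,0,0]]
    - [[1.2,-3.3,0],[0,0,0]]
    - [[1.2,-3.3,0],[0,0,0]]
  claw: 1

```text
clock: 1.3
tcp_pos: [0.3438, -0.3373, 0.3034]
ee_rot: [0.995, -0.103, -0.001, -0.001]
contact_force: [-0.1, -0.1, -0.3]
width: 1.003
```

Emit:
drive_tool:
  motion:
    - [[1.2,-3.3,0],[0,0,0]]
    - [[1.2,-3.3,0],[0,0,0]]
    - [[1.2,-3.3,0],[0,0,0]]
    - [[1.2,-3.3,0],[0,0,0]]
    - [[1.2,-3.3,0],[0,0,0]]
    - [[1.2,-3.3,0],[0,0,0]]
    - [[1.2,-3.3,0],[0,0,0]]
    - [[1.2,-3.3,0],[0,0,0]]
    - [[1.2,-3.3,0],[0,0,0]]
    - [[1.2,-3.3,0],[0,0,0]]
    - [[1.2,-3.3,0],[0,0,0]]
    - [[1.2,-3.3,0],[0,0,0]]

```text
clock: 2.5
tcp_pos: [0.5658, 0.0194, 0.3033]
ee_rot: [0.995, -0.103, -0.002, -0.0]
contact_force: [0.8, -0.4, -0.0]
width: 1.001
```

```bash
cat >> h.py <<'E'
from scipy.spatial.transform import Rotation as Rn
def togo(s,p,yaw):
    R=Rn.from_quat(s['ee_rot']); D=Rn.from_euler('z',yaw)*Rn.from_euler('x',np.pi)
    print('tcp',s['tcp_pos'].round(4),'shift cm',(R.inv().apply(np.array(p)-s['tcp_pos'])*100).round(2),'turn deg',np.degrees((R.inv()*D).as_rotvec()).round(2),'F',s['contact_force'].round(1),'w',round(float(s['width']),3),'t',s['clock'],'q6',s['q'][5].round(2))
E
python3 -c "
from h import *
togo(telemetry.read_state(),[.647,.152,.30],-.2097)"
```

```text
tcp [0.5658 0.0194 0.3033] shift cm [  5.25 -14.63   0.32] turn deg [0.   0.2  0.23] F [ 0.8 -0.4 -0. ] w 1.001 t 2.5 q6 1.66
```

Emit:
drive_tool:
  motion:
    - [[1.0,-3.0,0],[0,0,0]]
    - [[1.0,-3.0,0],[0,0,0]]
    - [[1.0,-2.7,0],[0,0,0]]
    - [[1.0,-2.5,0],[0,0,0]]
    - [[0.7,-2.0,0],[0,0,0]]
    - [[0.5,-1.4,0],[0,0,0]]
    - [[0,0,0],[0,0,0]]
    - [[0,0,0],[0,0,0]]

```text
clock: 3.3
tcp_pos: [0.6467, 0.1493, 0.3037]
ee_rot: [0.995, -0.103, -0.002, 0.0]
contact_force: [0.6, -0.2, -0.1]
width: 0.999
```

```bash
python3 -c "
from h import *
s,c=snap('wrist','w1.png');togo(s,[.647,.152,.30],-.2097)
print({k:np.round(v,3).tolist() for k,v in c.items() if k!='frame'})"
```

```text
tcp [0.6467 0.1493 0.3037] shift cm [-0.02 -0.27  0.37] turn deg [0.07 0.17 0.15] F [ 0.6 -0.2 -0.1] w 0.999 t 3.3 q6 1.87
{'fx': 304.866, 'fy': 304.866, 'cx': 321.216, 'cy': 198.547, 'mount': [[-0.001, -0.97, -0.244, 0.071], [1.0, -0.001, -0.001, -0.001], [0.001, -0.244, 0.97, -0.18], [0.0, 0.0, 0.0, 1.0]]}
```

View pics/w1.png

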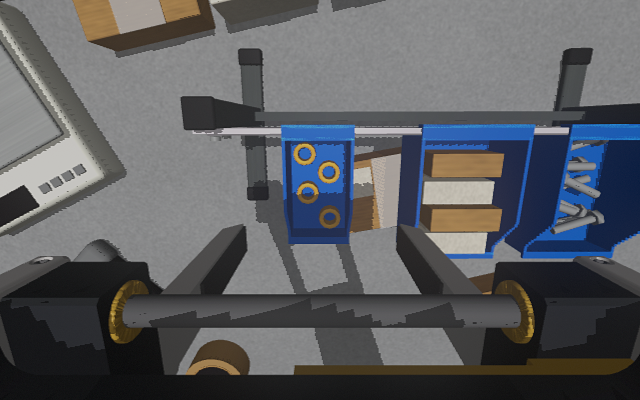

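The wrist view shows the bin's lip at (282–354, 125) and its front at (288–350, 242). The bin sits roughly between the fingers, and the rail runs parallel to the image rows.

```bash
cat >> h.py <<'E'
def wray(c,s,uv,z):
    M=np.array(c['mount']);R=Rn.from_quat(s['ee_rot']).as_matrix()
    o=R@M[:3,3]+s['tcp_pos'];d=R@M[:3,:3]@np.array([(uv[0]-c['cx'])/c['fx'],(uv[1]-c['cy'])/c['fy'],1])
    return o+d*(z-o[2])/d[2]
E
python3 - <<'E'
from h import *
s=telemetry.read_state();c=json.load(open('pics/w1.png.json'))
ex=np.array([np.cos(-.2097),np.sin(-.2097),0])
P=[wray(c,s,u,z) for u,z in(((282,125),.203),((354,125),.203),((288,242),.174),((350,242),.174),((423,125),.203),((533,125),.203))]
print(np.round(P,4))
d=P[5]-P[0];print('yaw',np.degrees(np.arctan2(d[0],-d[1])))
print((P[0]+P[1])/2-.066*ex,(P[2]+P[3])/2+.055*ex)
E
```

```text
[[ 0.7207  0.1701  0.203 ]
 [ 0.7073  0.1071  0.203 ]
 [ 0.5996  0.1969  0.174 ]
 [ 0.5856  0.131   0.174 ]
 [ 0.6945  0.0467  0.203 ]
 [ 0.674  -0.0496  0.203 ]]
yaw -12.001070653981785
[0.64947711 0.15235774 0.203     ] [0.64642223 0.15250288 0.174     ]
```

Emit:
drive_tool:
  motion:
    - [[0.1,-0.3,1],[0,0,0]]
    - [[0,0,2],[0,0,0]]
    - [[0,0,2],[0,0,0]]
    - [[0,0,2],[0,0,0]]
    - [[0,0,2],[0,0,0]]
    - [[0,0,2],[0,0,0]]
    - [[0,0,1.5],[0,0,0]]
    - [[0,0,1.2],[0,0,0]]
    - [[0,0,0.8],[0,0,0]]
    - [[0,0,0.4],[0,0,0]]
    - [[0,0,0],[0,0,0]]
    - [[0,0,0],[0,0,0]]

```text
clock: 4.55
tcp_pos: [0.6502, 0.1518, 0.1573]
ee_rot: [0.995, -0.104, 0.001, -0.0]
contact_force: [0.2, -0.3, 0.2]
width: 0.999
```

```bash
python3 -c "
from h import *
s,c=snap('wrist','w2.png');togo(s,[.648,.1525,.155],-.2097)"
```

```text
tcp [0.6502 0.1518 0.1573] shift cm [-0.23 -0.02  0.23] turn deg [-0.03 -0.09  0.02] F [ 0.2 -0.3  0.2] w 0.999 t 4.55 q6 1.88
```

View pics/w2.png

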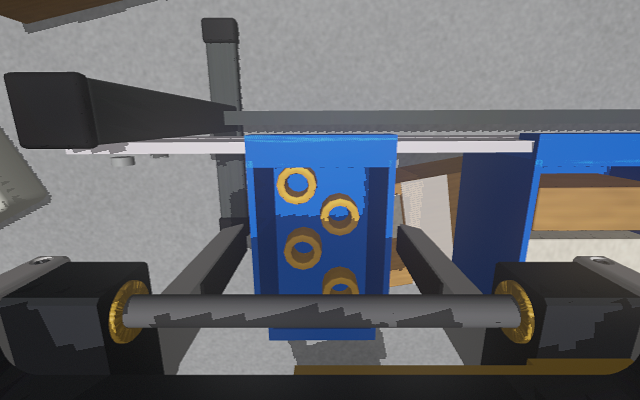

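The bin spans columns 246–396, centred between the fingers, and both fingers hang clear outside its walls. I'll close the gripper now.

Emit:
drive_tool:
  motion:
    - [[-0.2,0,0.1],[0,0,0]]
    - [[0,0,0],[0,0,0]]
    - [[0,0,0],[0,0,0]]
    - [[0,0,0],[0,0,0]]
    - [[0,0,0],[0,0,0]]
    - [[0,0,0],[0,0,0]]
    - [[0,0,0],[0,0,0]]
    - [[0,0,0],[0,0,0]]
  claw: 0

```text
clock: 5.4
tcp_pos: [0.6477, 0.1523, 0.1556]
ee_rot: [0.995, -0.104, 0.0, -0.0]
contact_force: [-0.3, 1.3, 1.4]
width: 0.7
```

Emit:
drive_tool:
  motion:
    - [[0,0,0],[0,0,0]]
    - [[0,0,-0.2],[0,0,0]]
    - [[0,0,-0.4],[0,0,0]]
    - [[0,0,-0.5],[0,0,0]]
    - [[0,0,-0.5],[0,0,0]]
    - [[0,0,-0.5],[0,0,0]]
    - [[0,0,-0.5],[0,0,0]]
    - [[0,0,-0.4],[0,0,0]]
    - [[0,0,-0.2],[0,0,0]]
    - [[0,0,0],[0,0,0]]
    - [[0,0,0],[0,0,0]]

```text
clock: 6.5
tcp_pos: [0.6474, 0.1521, 0.1873]
ee_rot: [0.995, -0.105, -0.0, 0.0]
contact_force: [-0.5, 0.2, -2.8]
width: 0.697
```

```bash
python3 -c "
from h import *
s,c=snap('wrist','w3.png');togo(s,[.648,.1525,.155],-.2097)
s,c=snap('scene','s3.png');b=c['frame'][120:275,300:500];b=cv2.resize(b,None,fx=4,fy=4);
cv2.imwrite('pics/w3s.png',np.vstack([cv2.resize(cv2.imread('pics/w3.png'),None,fx=.75,fy=.75)[:,:], cv2.resize(b,(480,300))]))"
```

```text
tcp [0.6474 0.1521 0.1873] shift cm [ 0.05 -0.05  3.23] turn deg [0.01 0.02 0.02] F [-0.5  0.2 -2.8] w 0.697 t 6.5 q6 1.88
```

View pics/w3s.png

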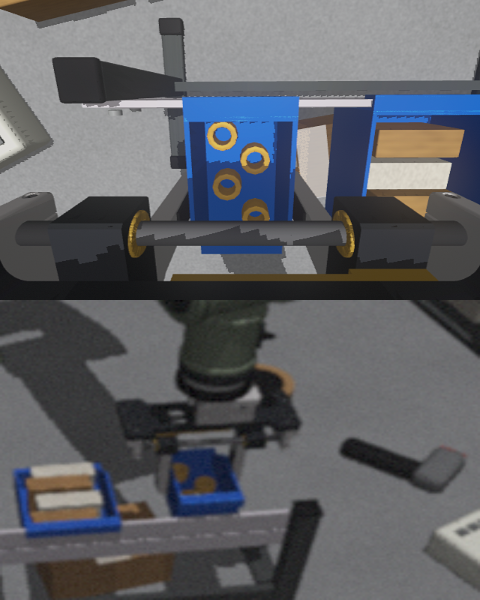

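The bin is off the rail (raised 32 mm) and level, with about 3 N carried and the bushes in place. Next I draw it straight out.

Emit:
drive_tool:
  motion:
    - [[-0.2,0,0],[0,0,0]]
    - [[-0.5,0,0],[0,0,0]]
    - [[-0.8,0,0],[0,0,0]]
    - [[-1,0,0],[0,0,0]]
    - [[-1,0,0],[0,0,0]]
    - [[-1,0,0],[0,0,0]]
    - [[-1,0,0],[0,0,0]]
    - [[-1,0,0],[0,0,0]]
    - [[-1,0,0],[0,0,0]]
    - [[-0.8,0,0],[0,0,0]]
    - [[-0.5,0,0],[0,0,0]]
    - [[-0.2,0,0],[0,0,0]]

```text
clock: 7.8
tcp_pos: [0.5591, 0.171, 0.1876]
ee_rot: [0.995, -0.104, 0.0, -0.0]
contact_force: [0.5, 0.7, -2.9]
width: 0.703
```

Emit:
drive_tool:
  motion:
    - [[0,0,0],[0,0,0]]
    - [[0,0,0],[0,0,0]]
    - [[0,0,0],[0,0,0]]
    - [[0,0,0],[0,0,0]]
    - [[0,0,0],[0,0,0]]
    - [[0,0,0],[0,0,0]]
    - [[0,0,0],[0,0,0]]
    - [[0,0,0],[0,0,0]]

```text
clock: 8.6
tcp_pos: [0.5596, 0.1708, 0.1874]
ee_rot: [0.995, -0.105, -0.0, -0.0]
contact_force: [0.0, 0.4, -3.6]
width: 0.704
```

```bash
python3 -c "
from h import *
s,c=snap('wrist','w4.png');togo(s,[.648,.1525,.155],-.2097);print(s['joint_vel'].round(4))
s,c=snap('scene','s4.png');b=c['frame'][120:275,250:498];
cv2.imwrite('pics/w4s.png',np.vstack([cv2.resize(cv2.imread('pics/w4.png'),None,fx=.75,fy=.75)[:,:], cv2.resize(b,(480,300))]))"
```

```text
tcp [0.5596 0.1708 0.1874] shift cm [ 9.02 -0.05  3.24] turn deg [-0.    0.    0.01] F [ 0.   0.4 -3.6] w 0.704 t 8.6 q6 1.93
[-0.0005 -0.0001 -0.0015 -0.0013  0.0004  0.0007]
```

View pics/w4s.png

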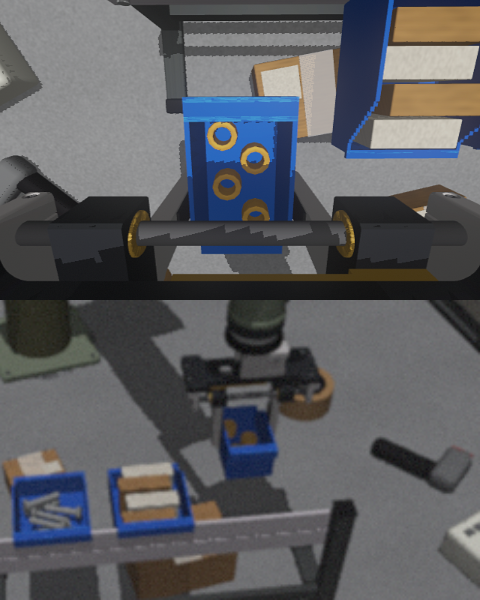

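The bin is 9 cm out, in the same place in the gripper as before (183–299 in the wrist view). All four bushes are in it, and the other two bins are still on the rail.

```bash
python3 -c "
from h import *
print(arm.sign_off())"
```

```text
the job is handed in; nothing more can be done
None
```

The narrow bin is off the rail and held still in the gripper, and I have handed the job in. I gripped it by its side walls, raised it 32 mm off the rail, then drew it 90 mm straight out.

**Last checks, at 8.6 s of the 32 s allowed:**
- **Clearance:** by arm travel, about 8 cm between the bin and the rail.
- **Height:** the bin's centre is about 205 mm up, also worked out from arm travel; it hung at 173 mm.
- **Level and still:** the tool's tilt is about 0° and its joint speeds are near zero. The bin sits in the same place in the gripper as when it was lifted.
- **Load:** about 3.6 N is carried. It read 2.8–2.9 N earlier, which I take to be sensor noise.
- **Bushes and other bins:** the pictures show all four bushes in the bin and the other two bins still on the rail.
- **Things on the bench:** none looks disturbed where visible, but the last pictures did not include the propeller.

No check failed. The camera estimates of the bin's position agreed to about 4 mm. The sign-off gave no verdict.

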